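Zero the coffee grinder's dial and set it four clicks open

TASK

Set the grind on the small coffee grinder: turn the winged dial on its top clockwise (seen from above) until you feel it come up against its stop, without forcing it past, then turn it back anticlockwise exactly four clicks and let go. Leave the things around the grinder where they are.

Things in the scene. Friction and masses are not known exactly. Their poses are not given: they have to be found in the camera images.
- grinder: low metal coffee grinder, fixed: housing 210 long (x) x 120 wide, top face 70 above the worktop; origin: centre of its underside. The winged dial stands on it at x = -55 mm, y = 0 (front end); a shallow clear hopper with black lid (diameter 88, top at 87) at x = +55. Drawer and switch do not move. Wall cabinets overhang it, 450 above, beyond 550 mm ahead of the robot's base.
- dial_grip (a point): on the dial's upright axis, 113 above the worktop: where to grip. The wing grip is 50 long, 14 thick, from 90 to 122 above the worktop, on a disc of diameter 66; below it a fixed collar, diameter 78, with even unnumbered marks. x runs along the wing to the end with the white pointer line, z up: yaw = pointer heading. Clockwise from above (falling yaw) goes to the stop.
- dial_pointer (a point): outer end of the white pointer line on the wing's top, 23 mm from the axis along x, 122 above the worktop. A click is 18 degrees (0.314 rad), 12 clicks in all; passing one takes about 0.08 N m. Detents sit at whole clicks from the stop; let go within 0.35 click, the dial springs onto the nearest. It starts 3 to 8 clicks from the stop. Where the stop comes varies unseen: feel for it.
- burr_ring (a point): hidden burr ring on the dial's axis: 45.00 mm over the grinder's underside at the stop, +0.05 mm per click, too little to measure. The stop is springy, about 2 N m/rad: a firm touch is 0.2 to 0.3 N m (0.1 rad, a third of a click past); let go, it springs back to click zero: count from there. 0.6 N m (1 click past) is forcing it.
- mug_1: green and white mug, 78 x 116 x 101 tall, stands left of the grinder, close by it (mm); a bystander, origin at the centre of its underside
- coffee_can: round canister with black lid, diameter 102, 132 tall, stands right of the grinder (mm); a bystander, origin at the centre of its underside
- notebook_1: flat notebook 210 x 151 x 12, lies far to the left (mm); a bystander, origin at the centre of its underside
- glass_jar_1: empty glass jar, diameter 67, 92 tall, stands behind the grinder (mm); a bystander, origin at the centre of its underside
- remote_1: black remote control 192 x 48 x 19, lies far to the right (mm); a bystander, origin at the centre of its underside

How it is judged:
By the outcome, as a careful person would: the job done as asked, in the order asked, and still so for the second after the job is handed in, with the robot touching nothing.
It also fails if it takes over 67 s, if anything falls off the work surface, if the arm or the gripper's body presses on something with over 40 N, if the wrist force passes 120 N, or if a joint passes its speed limit or range.

ROBOT

A 6-joint arm with a two-finger parallel gripper is mounted at the origin on a cart in front of the work surface, level with it; the furniture and walls round the work are solid. World frame = base frame: x ahead of the robot, y to its left, z up, the work surface at z = 0. Lengths are in m, angles in rad, forces in N, time in s.
With the tool pointing down it reaches from about 0.35 to 0.775 m from the base axis. Payload 5.5 kg.
Tool frame: the origin (TCP) lies where the fingers leave the gripper's body, on its centre line; the fingertips stand env.tip_reach ahead of it and the grasp point (between the pads) lies 54 mm ahead of it (env.tip_reach is the distance from the TCP to the fingertips, in m); z points along the fingers, y is the line along which they close (so a half turn about z gives the same grasp; the last joint's range is limited). The gripper opens to 85 mm and grips with 20 to 120 N. Pads are 22 mm wide; open, the fingers measure 114 mm over their backs; the gripper's body (76 mm by 85 mm) begins 54 mm behind the grasp point. The pads swing forward as they close: fully open they stand 13 mm farther back than shut.
Start: joints at [0.987, 0.313, 0.046, 1.304, 0, 1.431], TCP at [0.247, 0.519, 0.304] pointing down, gripper open.
Joint ranges: [-2.76, 2.76], [-0.86, 1.69], [-1.03, 1.26], [-2.2, 2.34], [-1.47, 1.5], [-3.14, 3.14]. Speed limits (rad/s): [2.57, 2.57, 3.14, 3.14, 3.14, 3.14].

INTERFACE

Orientations are given as a unit quaternion [w, x, y, z].
In Python, from workcell import status, optics, hand_in, env gives the robot as it stands.
- The arm moves only by the shell command python3 -m handwheel 'ROWS' [FORCE]. ROWS is a JSON object whose one key "deltas" holds a list of rows, each a list of 5 numbers: the opening, from -1 (shut) to 1 (fully open), then the shift along the tool's x, y, z in units of 40 mm (1.0 is 40 mm), then the turn about the tool's z in units of 10 degrees (1.0 is 10 degrees). In form: {"deltas": [[jaw, x, y, z, roll], ...]}. A call has 1 to 20 rows; each row shifts and turns the commanded pose from where the row before left it, along the tool's axes as they then stand; what a row does not reach is not made up. A row lasts 1/8 s, in which the tool goes at most 62.5 mm and 10.7 degrees, less where a joint would pass 70% of its speed; a pose out of reach is approached as far as the arm can. A call is refused whole if a number of a shift passes 1 or a number of a turn 1, either way. A call with a gripper value outside its range is refused whole. The fingers move at their own pace and stop on an object; FORCE is the grip in N (left out, the last holds). Time passes only in rows, so rows that do not move let the fingers close. It gives the time, the measured TCP pose, the force, the opening and the grip force at its end, in the units of the state.
- status.get_state(): the state, without advancing time (a new reading comes with each control period).
- optics.read_camera(name): name is "side" or "top" or "wrist"; returns a dict with "frame" (420x560x3 uint8, red, green, blue), "depth" (420x560 float32, m along the optical axis (not along the pixel's ray), 0 where there is no reading), "vfov" (degrees; the focal length in pixels is half the picture's height over the tangent of half this angle, whatever the lens; pixels are square), "cx", "cy" (the principal point, pixels), "origin" and "attitude" of the camera in the world. Camera axes: x right, y down, z forward; pixel columns grow to the right and rows downward; lengths in m; the calibration is good to about 2 mm. A picture is of the moment at which its call begins.
- hand_in(): hands the job in; it is judged then, once.
The state is a dict: "clock": time; "joint_pos": joint angles; "qvel": joint speeds; "tau": joint torques, N m; "tcp_pos": TCP position; "orientation": TCP orientation; "wrist_force": force on the tool from outside, world axes, zero at the start; "ft_torque": the same for the moment, N m; "finger_gap": finger opening in m; "grip_force": force on a finger pad.
Only numpy, scipy, OpenCV 4.12 (cv2) and the standard library are available. Lean on these libraries where they do the work, as an engineer would, in place of code of your own. Each camera call takes 0.05 s, during which the arm holds its last target. There are 200 camera calls.

## Working session

There is one attempt and no reset: what is moved stays moved. The work goes in short steps, Python scripts to look and compute and a shell command to move; the robot and the scene stay as the last step left them, time stands still between calls to the robot, and variables do not carry over. Pictures are saved under pics/ and viewed, at most 10 in all, crops included, and the job is handed in when it is done.

```bash
mkdir -p pics; ls
cat > h.py <<'E'
import numpy as np, cv2
from workcell import status, optics, hand_in, env
from scipy.spatial.transform import Rotation as R
def Rq(q): return R.from_quat([q[1],q[2],q[3],q[0]]).as_matrix()
def cam(n):
    c=optics.read_camera(n); a=np.array(c["attitude"],float)
    c["R"]=a if a.shape==(3,3) else Rq(a)
    c["f"]=c["frame"].shape[0]/2/np.tan(np.radians(c["vfov"])/2); return c
def plane(c,u,v,z):
    d=c["R"]@np.array([(u-c["cx"])/c["f"],(v-c["cy"])/c["f"],1.]); o=np.array(c["origin"])
    return o+d*(z-o[2])/d[2]
def cloud(c):
    D=c["depth"]; v,u=np.mgrid[:D.shape[0],:D.shape[1]]
    P=np.stack([(u-c["cx"])/c["f"]*D,(v-c["cy"])/c["f"]*D,D],-1)@c["R"].T+np.array(c["origin"])
    P[D==0]=np.nan; return P
def save(c,n): cv2.imwrite("pics/"+n,c["frame"][...,::-1])
E
python3 - <<'E'
from h import *
print(env.tip_reach); s=status.get_state(); print(s)
for n in("top","side"):
    c=cam(n); save(c,n+"0.png"); print(n,c["origin"],c["attitude"],c["vfov"],c["cx"],c["cy"]); np.savez("/tmp/"+n,**c)
E
```

```text
pics
0.0726
{'clock': 0.0, 'joint_pos': array([9.87399905e-01, 3.14004691e-01, 4.49595550e-02, 1.30360725e+00,
       1.37440519e-06, 1.43117809e+00]), 'qvel': array([ 2.68572609e-03, -2.29855223e-05,  7.40027117e-04, -3.00434063e-04,
       -2.41305921e-03, -4.64748027e-04]), 'tau': array([ 1.93065614e-03, -4.80623782e+01,  2.98536122e+01,  1.92429830e-02,
        1.89970106e-04, -2.50992298e-05]), 'tcp_pos': array([0.24667976, 0.51896575, 0.30299837]), 'orientation': array([-3.28872507e-04,  2.20072698e-01,  9.75483032e-01, -8.67803143e-04]), 'wrist_force': array([ 0.35499246,  0.04137939, -0.58613276]), 'ft_torque': array([ 0.00707609, -0.02658885,  0.0173048 ]), 'grip_force': 0.0, 'finger_gap': 0.08543353207246643}
top [-0.20518212 -0.38635633  1.5736666 ] [-0.21603016  0.82927187 -0.4997508   0.12604871] 45.25719360741771 285.3748782906663 210.72867180258834
side [-0.18268856 -1.06961794  1.29342879] [-0.38792225  0.87577929 -0.26259368  0.11649688] 50.25263473716108 277.198832581589 208.234724600767
```

View pics/top0.png

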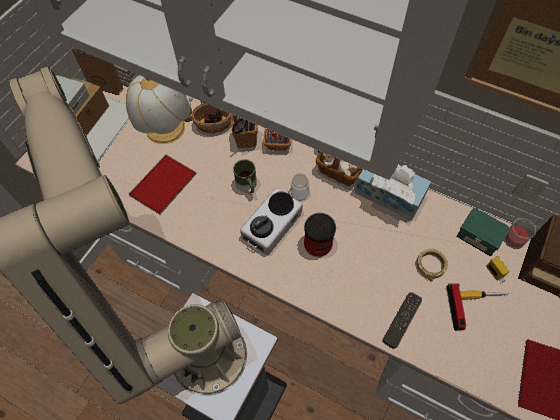

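View pics/side0.png

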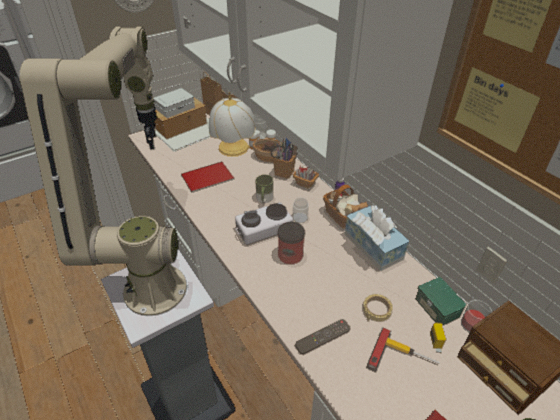

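The top view shows the dial at about (262,225), the hopper at (281,204), the mug at (245,175), the can at (320,235) and the jar at (300,185). I'll enlarge the dial area and measure it.

Run:
```python
from h import *
ims=[]
for n,(u,v) in(("top",(270,215)),("side",(265,220))):
    c=dict(np.load("/tmp/%s.npz"%n)); im=c["frame"][v-45:v+45,u-40:u+40,::-1]
    ims.append(cv2.resize(im,None,fx=5,fy=5,interpolation=cv2.INTER_CUBIC))
    P=cloud(c)
    for a,b in (((262,225),(281,204),(320,228),(245,175),(300,180)) if n=="top" else ((251,215),(277,211),(291,230))): print(n,a,b,P[b,a].round(3))
    # points in dial height band
    m=(P[...,2]>.112)&(P[...,2]<.13)&(np.hypot(P[...,0]-.45,P[...,1]-.0)<.3)
    print(m.sum())
    k,l,st,ce=cv2.connectedComponentsWithStats(m.astype('uint8'))
    for i in range(1,k):
        if st[i,4]>8:
            q=P[l==i]; print(ce[i].round(1),st[i,4],q.mean(0).round(3),q.min(0).round(3),q.max(0).round(3))
cv2.imwrite("pics/z0.png",np.hstack(ims))
```

```text
top 262 225 [0.43  0.05  0.094]
top 281 204 [0.534 0.034 0.085]
top 320 228 [ 0.489 -0.132  0.135]
top 245 175 [nan nan nan]
top 300 180 [0.677 0.034 0.038]
478
[319.5 227.9] 399 [ 0.493 -0.129  0.127] [ 0.444 -0.178  0.112] [ 0.548 -0.077  0.13 ]
[260.7 220.7] 72 [0.43  0.053 0.121] [0.408 0.038 0.112] [0.458 0.069 0.13 ]
side 251 215 [0.432 0.048 0.105]
side 277 211 [0.54  0.028 0.086]
side 291 230 [ 0.501 -0.125  0.129]
382
[250.9 212.3] 53 [0.433 0.048 0.118] [0.41  0.035 0.112] [0.454 0.062 0.126]
[291.5 234. ] 312 [ 0.493 -0.141  0.126] [ 0.446 -0.184  0.113] [ 0.548 -0.084  0.13 ]
[282.2 226.4] 13 [ 0.485 -0.09   0.127] [ 0.474 -0.1    0.125] [ 0.494 -0.084  0.13 ]
```

View pics/z0.png

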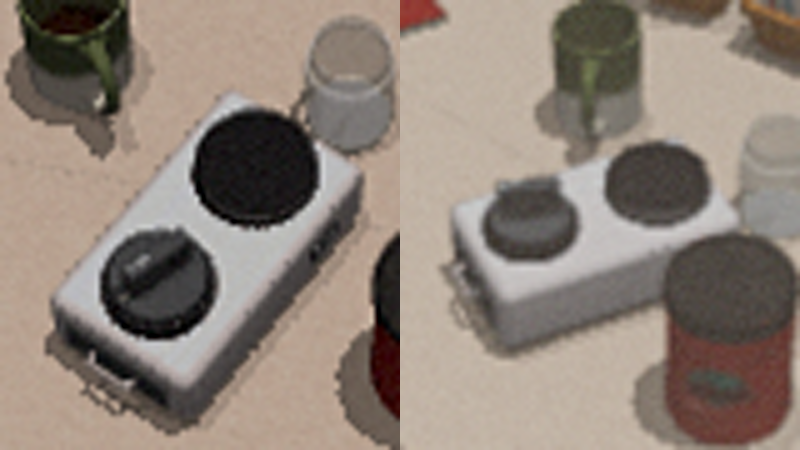

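```bash
cat >> h.py <<'E'
def yaw(s):
    x=Rq(s["orientation"])[:,0]; return np.arctan2(x[1],x[0])
def goto(p,s=None):
    s=s or status.get_state(); d=Rq(s["orientation"]).T@(np.array(p)-s["tcp_pos"]); return (d/.04).round(3)
E
python3 - <<'E'
from h import *
c=dict(np.load("/tmp/top.npz")); a=plane(c,256,224,.122); b=plane(c,268,217,.122); print(a,b,np.degrees(np.arctan2(*(a-b)[1::-1])))
P=cloud(c)
# housing outline: white top near z 0.07
m=(abs(P[...,2]-.07)<.006)&(P[...,0]>.3)&(P[...,0]<.7)&(abs(P[...,1])<.2)
k,l,st,ce=cv2.connectedComponentsWithStats(m.astype('uint8')); i=1+st[1:,4].argmax()
q=P[l==i][:,:2].astype('float32'); r=cv2.minAreaRect(q*1000); print(r, st[i,4])
s=status.get_state(); print(np.degrees(yaw(s)),np.degrees(s["joint_pos"]))
print(goto([.39,.05,.30]))
w=cam("wrist"); M=Rq(s["orientation"]); print(M.T@(np.array(w["origin"])-s["tcp_pos"]), M.T@w["R"],w["vfov"])
E
```

```text
[0.41205597 0.06045908 0.122     ] [0.45279761 0.03843349 0.122     ] 151.6036198666275
((485.52294921875, 45.5677604675293), (119.84339141845703, 210.45779418945312), 82.68376159667969) 910
154.57373695130855 [ 5.65726495e+01  1.79875755e+01  2.58298453e+00  7.46907994e+01
 -2.27687960e-03  8.19989053e+01]
[-8.269 -9.051  0.09 ]
[ 0.08059045  0.0002739  -0.07067553] [[ 1.52468558e-03 -9.48753968e-01 -3.16011999e-01]
 [ 9.99998604e-01  1.66251228e-03 -1.66549607e-04]
 [ 6.83388429e-04 -3.16011304e-01  9.48755179e-01]] 69.85030907848292
```

```bash
python3 -m handwheel '{"deltas": [[1,-0.765,-0.72,0,0],[1,-0.765,-0.72,0,0],[1,-0.765,-0.72,0,0],[1,-0.765,-0.72,0,0],[1,-0.765,-0.72,0,0],[1,-0.765,-0.72,0,0],[1,-0.765,-0.72,0,0],[1,-0.765,-0.72,0,0],[1,-0.765,-0.72,0,0],[1,-0.765,-0.72,0,0],[1,-0.765,-0.72,0,0],[1,-0.765,-0.72,0,0],[1,0,0,0,-1],[1,0,0,0,-1],[1,0,0,0,-1],[1,0,0,0,-1],[1,0,0,0,-1],[1,0,0,0,-1],[1,0,0,0,-1],[1,0,0,0,-1]]}' 40
python3 -m handwheel '{"deltas": [[1,0,0,0,-1],[1,0,0,0,-1],[1,0,0,0,-1],[1,0,0,0,-1],[1,0,0,0,-1],[1,0,0,0,-1],[1,0,0,0,-1],[1,0,0,0,-1],[1,0,0,0,-1],[1,0,0,0,-0.6],[1,0,0,0,0]]}'
python3 - <<'E'
from h import *
s=status.get_state(); print(s["clock"],s["tcp_pos"],np.degrees(yaw(s)),np.degrees(s["joint_pos"]))
c=cam("wrist"); save(c,"w1.png"); np.savez("/tmp/w1",**c)
P=cloud(c); m=(P[...,2]>.116)&(P[...,2]<.13)&(np.hypot(P[...,0]-.43,P[...,1]-.05)<.05)
q=P[m]; print(m.sum(), cv2.minAreaRect((q[:,:2]*1000).astype('float32')),q.mean(0))
E
```

```text
clock: 2.65
tcp_pos: [0.4299, 0.0495, 0.3036]
orientation: [-0.0, -0.461, 0.887, 0.0]
wrist_force: [0.1, 0.3, 1.2]
finger_gap: 0.0856
grip_force: 0.0
clock: 4.03
tcp_pos: [0.43, 0.0495, 0.3037]
orientation: [-0.0, 0.967, -0.255, -0.0]
wrist_force: [0.4, 0.1, -0.8]
finger_gap: 0.0851
grip_force: 0.0
4.025 [0.42996664 0.04954891 0.30369731] -29.49798025169399 [-4.08100007e+00  2.20848185e+00 -1.66174426e+01  7.11998413e+01
  5.68141056e-03 -1.54583022e+02]
849 ((434.49267578125, 52.01388168334961), (13.983814239501953, 49.453914642333984), 65.88941192626953) [0.4356122  0.05135194 0.12216414]
```

View pics/w1.png

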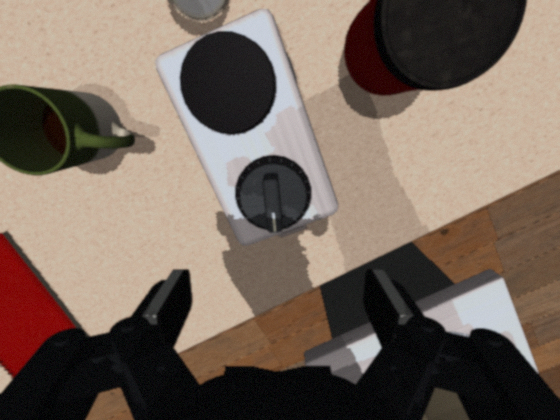

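The wrist view shows the wing centred at about (272,197) with its pointer end at (275,220), and neither finger is near an obstacle. I'll refine the axis with the disc.

Run:
```python
from h import *
for n in("w1","top","side"):
    c=dict(np.load("/tmp/%s.npz"%n)); P=cloud(c)
    m=(P[...,2]>.078)&(P[...,2]<.126)&(np.hypot(P[...,0]-.432,P[...,1]-.051)<.045)
    q=(P[m][:,:2]*1000).astype('float32'); print(n,m.sum(),cv2.minEnclosingCircle(q))
    m=(P[...,2]>.116)&(P[...,2]<.13)&(np.hypot(P[...,0]-.432,P[...,1]-.051)<.045)
    q=(P[m][:,:2]*1000).astype('float32'); print(n,m.sum(),cv2.minAreaRect(q), np.nanmedian(P[m][:,2]))
for p in([.4335,.0515,.24],[.4335,.0515,.1675]): print(goto(p))
```

```text
w1 4523 ((434.0951843261719, 52.25651168823242), 38.982547760009766)
w1 849 ((434.49267578125, 52.01388168334961), (13.983814239501953, 49.453914642333984), 65.88941192626953) 0.12237266201991193
top 365 ((433.5508117675781, 50.67168426513672), 42.3857307434082)
top 59 ((431.35467529296875, 53.432777404785156), (17.082122802734375, 48.90114974975586), 68.1229019165039) 0.12151998124342445
side 243 ((430.55389404296875, 45.40007019042969), 38.78772735595703)
side 36 ((433.036376953125, 48.13188171386719), (19.630361557006836, 45.50438690185547), 75.1955337524414) 0.1199805940209333
[ 0.052 -0.086  1.594]
[ 0.053 -0.086  3.406]
```

```bash
python3 -m handwheel '{"deltas": [[1,0.056,-0.106,0,0],[1,0,0,0,-0.54],[0.3,0,0,0.8,0],[0.3,0,0,0.8,0],[0.3,0,0,0.8,0],[0.3,0,0,0.6,0],[0.3,0,0,0.36,0],[0.3,0,0,0,0]]}' 60
python3 - <<'E'
from h import *
s=status.get_state(); print(s["tcp_pos"],np.degrees(yaw(s)),s["wrist_force"],s["ft_torque"],s["finger_gap"])
c=cam("wrist"); save(c,"w2.png")
E
```

```text
clock: 5.08
tcp_pos: [0.4338, 0.0522, 0.1688]
orientation: [0.0, 0.978, -0.208, -0.001]
wrist_force: [0.3, 0.7, 0.7]
finger_gap: 0.0556
grip_force: 0.0
[0.43379265 0.05223672 0.16881737] -24.046660359089564 [0.26726513 0.70597304 0.71344238] [ 0.02120425 -0.03556437 -0.00043507] 0.05564266581182221
```

View pics/w2.png

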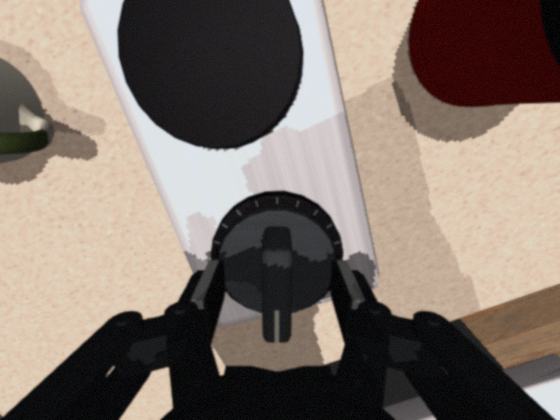

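The wing sits centred between the fingers at column 277, with the pointer at (277,325). Closing on it now.

```bash
cat > st.py <<'E'
from h import *
s=status.get_state(); print("t",round(s["clock"],2),s["tcp_pos"].round(4),"yaw",np.degrees(yaw(s)).round(2),"F",s["wrist_force"].round(1),"T",s["ft_torque"].round(3),"gap",round(s["finger_gap"],4),"grip",s["grip_force"])
E
python3 -m handwheel '{"deltas": [[-1,0,0,0,0],[-1,0,0,0,0],[-1,0,0,0,0],[-1,0,0,0,0],[-1,0,0,0,0],[-1,0,0,0,0]]}' 60 >/dev/null; python3 st.py
python3 -m handwheel '{"deltas": [[-1,0,0,0,0.3],[-1,0,0,0,0.2]]}' >/dev/null; python3 st.py
python3 -m handwheel '{"deltas": [[-1,0,0,0,0.3],[-1,0,0,0,0.2]]}' >/dev/null; python3 st.py
```

```text
t 5.88 [0.4348 0.0521 0.1704] yaw -24.03 F [-0.8 -0.   5.7] T [ 0.067  0.237 -0.008] gap 0.0129 grip 59.485799074172974
t 6.12 [0.4347 0.052  0.1704] yaw -29.09 F [-1.  -0.5  6.9] T [-0.114  0.226  0.116] gap 0.0129 grip 59.53962206840515
t 6.38 [0.4346 0.052  0.1704] yaw -34.1 F [-0.9 -0.9  7.2] T [-0.165  0.308  0.044] gap 0.0131 grip 59.55894470214844
```

```bash
python3 -m handwheel '{"deltas": [[-1,0,0,0,0.6],[-1,0,0,0,0.6],[-1,0,0,0,0.6],[-1,0,0,0,0.6],[-1,0,0,0,0.6],[-1,0,0,0,0.6],[-1,0,0,0,0.6],[-1,0,0,0,0.2],[-1,0,0,0,0]]}' >/dev/null; python3 st.py
for i in 1 ; do python3 -m handwheel '{"deltas": [[-1,0,0,0,0.2],[-1,0,0,0,0]]}' >/dev/null; python3 st.py;  done
python3 -m handwheel '{"deltas": [[-1,0,0,0,0.2],[-1,0,0,0,0]]}' >/dev/null; python3 st.py
```

```text
t 7.5 [0.4339 0.0515 0.1704] yaw -78.07 F [-3.3 -2.3  9.4] T [-0.631  0.798  0.002] gap 0.0129 grip 59.94381666183472
t 7.75 [0.4339 0.0515 0.1704] yaw -80.07 F [-2.5 -2.1  9.1] T [-0.641  0.825  0.024] gap 0.013 grip 59.960190653800964
t 8.0 [0.4338 0.0515 0.1704] yaw -82.07 F [-3.  -4.2  9.3] T [-0.557  0.851  0.081] gap 0.0128 grip 59.9813711643219
```

```bash
python3 -m handwheel '{"deltas": [[-1,0,0,0,0.2],[-1,0,0,0,0]]}' >/dev/null; python3 st.py
python3 -m handwheel '{"deltas": [[-1,0,0,0,0.4],[-1,0,0,0,0.4],[-1,0,0,0,0.4],[-1,0,0,0,0]]}' >/dev/null; python3 st.py
python3 -m handwheel '{"deltas": [[-1,0,0,0,0.2],[-1,0,0,0,0.2],[-1,0,0,0,0]]}' >/dev/null; python3 st.py
```

```text
t 8.25 [0.4338 0.0515 0.1704] yaw -84.08 F [-4.5 -3.3  8.2] T [-0.657  0.855 -0.054] gap 0.0132 grip 59.99969244003296
t 8.75 [0.4336 0.0515 0.1704] yaw -96.09 F [-4.4 -2.6 10.7] T [-0.636  1.021 -0.008] gap 0.013 grip 60.12998878955841
t 9.12 [0.4335 0.0515 0.1704] yaw -100.07 F [-4.4 -3.1 11.3] T [-0.663  1.038 -0.002] gap 0.0131 grip 60.17007350921631
```

```bash
for i in 1 2 3; do python3 -m handwheel '{"deltas": [[-1,0,0,0,0]]}' >/dev/null; python3 st.py; done
python3 -m handwheel '{"deltas": [[-1,0,0,0,0.2],[-1,0,0,0,0]]}' >/dev/null; python3 st.py;python3 -m handwheel '{"deltas": [[-1,0,0,0,0]]}' >/dev/null; python3 st.py
```

```text
t 9.25 [0.4335 0.0515 0.1704] yaw -100.05 F [-5.3 -3.1 10. ] T [-0.666  1.071 -0.021] gap 0.0128 grip 60.170350670814514
t 9.38 [0.4335 0.0515 0.1704] yaw -100.06 F [-5.4 -3.2 10.5] T [-0.619  1.071  0.01 ] gap 0.013 grip 60.170191526412964
t 9.5 [0.4335 0.0515 0.1704] yaw -100.06 F [-5.4 -2.8 10.8] T [-0.661  1.11   0.008] gap 0.0131 grip 60.16998589038849
t 9.75 [0.4334 0.0515 0.1704] yaw -102.07 F [-5.7 -3.5 10.7] T [-0.636  1.14  -0.01 ] gap 0.0128 grip 60.19166707992554
t 9.88 [0.4334 0.0515 0.1703] yaw -102.06 F [-5.3 -2.8  9.8] T [-0.593  1.082  0.004] gap 0.013 grip 60.19237160682678
```

Run:
```python
from h import *
c=cam("wrist"); save(c,"w3.png"); np.savez("/tmp/w3",**c)
```

```text
(no output)
```

View pics/w3.png

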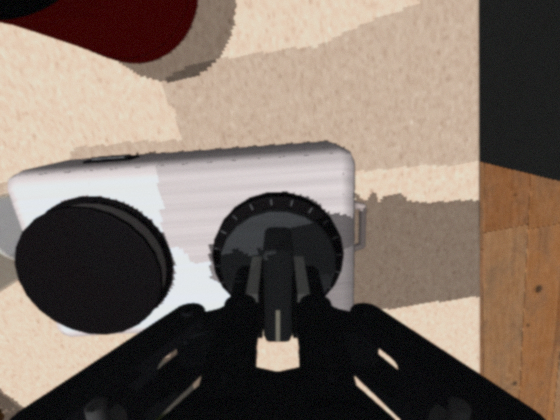

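The pointer at (277,325) is still in line with the fingers, so the dial is turning with the gripper and not slipping. I'll keep feeling in small steps.

```bash
python3 -m handwheel '{"deltas": [[-1,0,0,0,0.3],[-1,0,0,0,0]]}' >/dev/null; python3 st.py
python3 -m handwheel '{"deltas": [[-1,0,0,0,0.3],[-1,0,0,0,0]]}' >/dev/null; python3 st.py
python3 -m handwheel '{"deltas": [[-1,0,0,0,0.3],[-1,0,0,0,0]]}' >/dev/null; python3 st.py
python3 -m handwheel '{"deltas": [[-1,0,0,0,0.3],[-1,0,0,0,0]]}' >/dev/null; python3 st.py
```

```text
t 10.18 [0.4334 0.0515 0.1704] yaw -105.08 F [-5.3 -2.9 11.1] T [-0.652  1.168 -0.028] gap 0.0129 grip 60.20448446273804
t 10.43 [0.4333 0.0515 0.1704] yaw -108.08 F [-5.7 -3.6 10.9] T [-0.558  1.224 -0.072] gap 0.0127 grip 60.23512065410614
t 10.68 [0.4333 0.0516 0.1704] yaw -111.09 F [-6.  -3.3 10.9] T [-0.557  1.226 -0.132] gap 0.0127 grip 60.301639437675476
t 10.93 [0.4332 0.0516 0.1704] yaw -114.08 F [-5.9 -2.8 11.3] T [-0.563  1.224  0.006] gap 0.0128 grip 60.31834959983826
```

```bash
python3 -m handwheel '{"deltas": [[-1,0,0,0,0.3],[-1,0,0,0,0]]}' >/dev/null; python3 st.py
python3 -m handwheel '{"deltas": [[-1,0,0,0,0.2],[-1,0,0,0,0]]}' >/dev/null; python3 st.py
```

```text
t 11.18 [0.4331 0.0516 0.1704] yaw -117.07 F [-5.7 -3.2 11.8] T [-0.549  1.304 -0.006] gap 0.0132 grip 60.34906268119812
t 11.43 [0.4331 0.0516 0.1704] yaw -119.06 F [-5.9 -3.4 11.2] T [-0.504  1.305 -0.028] gap 0.0132 grip 60.36221265792847
```

```bash
python3 -m handwheel '{"deltas": [[-1,0,0,0,0.4],[-1,0,0,0,0.4],[-1,0,0,0,0.4],[-1,0,0,0,0]]}' >/dev/null; python3 st.py
python3 -m handwheel '{"deltas": [[-1,0,0,0,0.3],[-1,0,0,0,0]]}' >/dev/null; python3 st.py
python3 -m handwheel '{"deltas": [[-1,0,0,0,0.2],[-1,0,0,0,0]]}' >/dev/null; python3 st.py
```

```text
t 11.93 [0.4329 0.0518 0.1703] yaw -131.09 F [-7.  -2.1 12.6] T [-0.466  1.413 -0.112] gap 0.0129 grip 60.4727178812027
t 12.18 [0.4329 0.0518 0.1704] yaw -134.06 F [-6.6 -2.  12.4] T [-0.367  1.494  0.087] gap 0.0128 grip 60.52597403526306
t 12.43 [0.4328 0.0518 0.1704] yaw -136.04 F [-6.9 -1.7 13.2] T [-0.428  1.52   0.068] gap 0.0129 grip 60.49910008907318
```

```bash
python3 -m handwheel '{"deltas": [[-1,0,0,0,0.1],[-1,0,0,0,0]]}' >/dev/null; python3 st.py
python3 -m handwheel '{"deltas": [[-1,0,0,0,0.1],[-1,0,0,0,0]]}' >/dev/null; python3 st.py
python3 -m handwheel '{"deltas": [[-1,0,0,0,0.1],[-1,0,0,0,0]]}' >/dev/null; python3 st.py
```

```text
t 12.68 [0.4328 0.0518 0.1704] yaw -137.03 F [-8.2 -2.1 12.8] T [-0.423  1.43   0.141] gap 0.0129 grip 60.514798164367676
t 12.93 [0.4328 0.0518 0.1703] yaw -138.02 F [-6.8 -2.1 12.3] T [-0.398  1.484  0.183] gap 0.013 grip 60.531125664711
t 13.18 [0.4328 0.0519 0.1703] yaw -139.01 F [-7.1 -1.1 14.4] T [-0.368  1.423  0.208] gap 0.0126 grip 60.54117679595947
```

```bash
python3 -m handwheel '{"deltas": [[-1,0,0,0,0.1],[-1,0,0,0,0],[-1,0,0,0,0]]}' >/dev/null; python3 st.py; python3 -m handwheel '{"deltas": [[-1,0,0,0,0]]}' >/dev/null; python3 st.py
python3 - <<'E'
from h import *
c=cam("wrist"); save(c,"w4.png"); f=c["frame"]; print(f[300:335,277].max(1)[::5])
E
```

```text
t 13.55 [0.4328 0.0519 0.1704] yaw -140.0 F [-7.2 -1.9 12.1] T [-0.393  1.44   0.228] gap 0.013 grip 60.54920196533203
t 13.68 [0.4328 0.0519 0.1703] yaw -140.01 F [-7.3 -1.6 13.5] T [-0.42   1.489  0.205] gap 0.0131 grip 60.549055337905884
[ 27  28  77 105 101 102 104]
```

The stop is confirmed: torque rises at about 2 N m/rad to about 0.22 N m, and click zero lies at yaw −132°. Now I'll turn back 4 clicks, to yaw −60°.

```bash
python3 -m handwheel '{"deltas": [[-1,0,0,0,-0.5],[-1,0,0,0,-0.5],[-1,0,0,0,-0.5],[-1,0,0,0,-0.5],[-1,0,0,0,-0.5],[-1,0,0,0,-0.5],[-1,0,0,0,-0.5],[-1,0,0,0,-0.5],[-1,0,0,0,-0.5],[-1,0,0,0,-0.5],[-1,0,0,0,-0.5],[-1,0,0,0,-0.5],[-1,0,0,0,-0.5],[-1,0,0,0,-0.5],[-1,0,0,0,-0.5],[-1,0,0,0,-0.4],[-1,0,0,0,-0.1],[-1,0,0,0,0],[-1,0,0,0,0]]}' >/dev/null; python3 st.py
python3 - <<'E'
from h import *
c=cam("wrist"); save(c,"w5.png")
E
```

```text
t 16.1 [0.4343 0.0516 0.1704] yaw -60.05 F [-2.3 -2.1  7.5] T [-0.486  0.545  0.035] gap 0.0129 grip 59.76719319820404
```

View pics/w5.png

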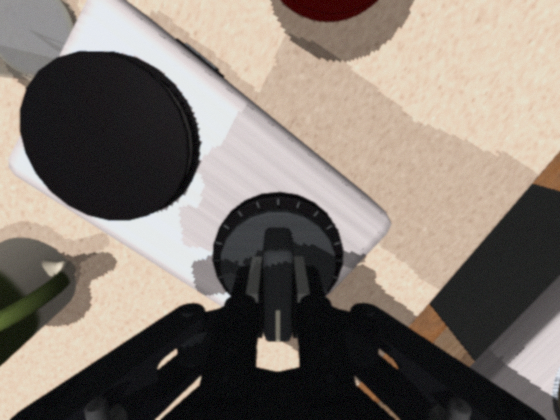

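The wing is still square in the grip, with the pointer at (277,325) and yaw at −60°. I'll open the fingers, rise, and check the dial heading.

```bash
python3 -m handwheel '{"deltas": [[0.3,0,0,0,0],[0.3,0,0,0,0],[0.3,0,0,0,0],[0.3,0,0,0,0],[0.3,0,0,0,0],[0.3,0,0,-0.4,0],[0.3,0,0,-0.8,0],[0.3,0,0,-0.8,0],[0.3,0,0,-0.8,0],[0.3,0,0,-0.6,0],[0.3,0,0,0,0]]}' >/dev/null; python3 st.py
python3 - <<'E'
from h import *
c=cam("wrist"); save(c,"w6.png")
P=cloud(c); m=(P[...,2]>.116)&(P[...,2]<.13)&(np.hypot(P[...,0]-.434,P[...,1]-.052)<.045)
print(m.sum(), cv2.minAreaRect((P[m][:,:2]*1000).astype('float32')))
E
```

```text
t 17.52 [0.4352 0.0521 0.3072] yaw -60.03 F [ 0.9 -1.  -0.6] T [ 0.004 -0.011  0.04 ] gap 0.0553 grip 0.0
834 ((433.80670166015625, 52.290096282958984), (13.700878143310547, 50.44647979736328), 29.825902938842773)
```

View pics/w6.png

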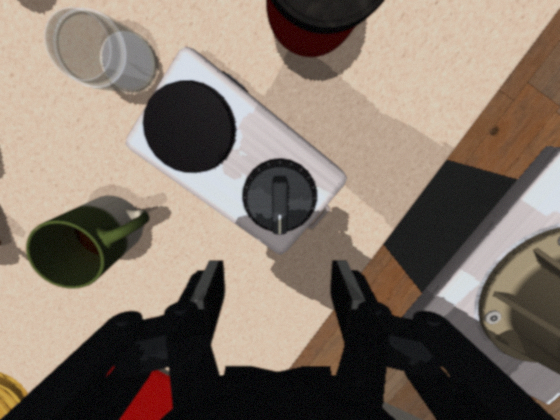

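The dial rests at −60.2°, on the fourth detent (pointer at (280,222)). The mug, can and jar are undisturbed.

```bash
python3 -c "
from workcell import hand_in; print(hand_in())"
```

```text
the job is handed in; nothing more can be done
None
```

I turned the dial clockwise until I felt its stop (about 0.22 N m), turned it back four clicks, let go and handed the job in; in the last wrist image the dial sat on the fourth detent and the mug, can and jar looked undisturbed.

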